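# Pulse the ice crusher

## Task

Crush some ice: lift the ice puck out of the open mould and put it in the crusher's bowl, fit the lid so that its two lugs drop through the slots, then twist the lid clockwise to the amber pulse mark, halfway to the red lock mark, and finish while still holding it there against its spring. Do not let it reach the red mark and click into lock, and leave the tumbler, the mug and the other half of the mould where they are.

Things in the scene. Friction and masses are not known exactly. Their poses are not given: they have to be found in the camera images.
- crusher: Ice crusher, fixed: aluminium motor base 146 mm across, clear bowl, grey bayonet collar 134 mm across on top (164 mm high in all). Origin: centre of its underside on the counter, z up; x runs through the two lug slots. Seen from above the lid goes in at the slots and turns clockwise only (a stop bars the other way); amber then red dashes on the collar, alike on both sides
- bowl_floor (a point): Centre of the bowl's floor, 85 mm above the counter. The bowl is 92 mm across here and 90 mm at its open mouth, 67 mm higher. A hub 22 mm across and 11 mm high with two short blades stands on the floor; the puck may rest on it or lean
- seat (a point): On the crusher's axis, 152 mm above the counter: centre of the flat grey land where the lid's origin comes when seated. Axes as the crusher's. Over the land two fixed ledges, underside 8 mm and top 12 mm above it, leave a round opening 104 mm across for the lid's disc and two slots for its lugs. The wall round the channel is 126 mm across inside
- slot (a point): Middle of one lug slot (30 mm wide, white dash), on the land 57 mm from the crusher's axis along its +x; the other slot is across from it, at -x. The lid's lugs go straight down through them
- pulse_mark (a point): Amber pulse dash on the collar's top, 61 mm from the axis, 0.6 rad clockwise of the slot at +x; another lies across the collar from it. The lid's white pointer dash comes against it. The red lock dashes are 1.2 rad clockwise of the slots
- pulse_ring (a joint): Sprung switch ring in the collar, 0 to 1.12 rad, grows as the lid turns clockwise seen from above. From the slots the lid turns free for 0.1 rad, then pushes the ring: value = lid angle past the slot - 0.1. Amber pulse mark 0.5, catches click at 1.0, red lock mark 1.1. Its spring turns ring and lid back when let go: 0.06 N m at 0, 0.21 at 0.5
- lid: Loose lid, about 150 g, lying right way up: smoked clear disc 100 mm across, 18 mm thick; on top a black bar grip along its x, 70 mm long, 18 mm wide, 18 to 46 mm above the underside, white pointer dashes at its ends. Origin: centre of its underside, z up. Both ends are alike, either way round fits. Seated it has 2 mm play sideways, 3 mm up
- lug (a point): Middle of the underside of one of the lid's two black lugs, on its lower edge at +x, 50 mm from the lid's axis (the other at -x): each 20 mm wide, 5 mm thick, reaching 56.5 mm from the axis, 60 mm with the small pip on its tip
- mould: Lower half of a two-part ice mould, dark blue block 150 x 85 x 26 mm, fixed, lying open on the counter. Origin: centre of its underside, x along its length. Two round cavities 49 mm across and 14 mm deep, 37 mm either side of the middle along x; the puck stands in the one at -x, the other is empty
- puck: Pale frosted ice puck, loose, 52 g: upright cylinder 46 mm across and 34 mm high, origin in the centre of its underside. It stands 14 mm deep in the mould's cavity, so 20 mm stand proud of the mould's top; puck top 46 mm above the counter
- puck_center (a point): Middle of the ice puck, 17 mm above its underside
- tumbler: Green glass tumbler 72 mm across, 90 mm high, standing on the counter; leave it alone. Origin: centre of its underside
- mug: White mug 76 mm across with a handle, 85 mm high; leave it alone. Origin: centre of its underside
- mould_top: Other half of the ice mould, dark blue block 150 x 85 x 26 mm with two empty cavities, loose; leave it alone. Origin: centre of its underside
Not all that is in view belongs to the job. There is more than one size of the lid; the one meant has the size given above.

How it is judged:
By the outcome, as a careful person would: the job done as asked, in the order asked, and still so for the second after the job is handed in, while the arm keeps its last pose, push and grip.
It also fails if it takes over 64 s, if anything falls off the work surface, if the arm or the gripper's body presses on something with over 40 N, if the wrist force passes 120 N, or if a joint passes its speed limit or range.

## Robot

A 7-joint arm with a two-finger parallel gripper is mounted at the origin on the work surface. World frame = base frame: x ahead of the robot, y to its left, z up, the work surface at z = 0. Lengths are in m, angles in degrees, forces in N, time in s.
With the tool pointing down it reaches from about 0.425 to 0.875 m from the base axis. Payload 4.7 kg.
Tool frame: the origin (TCP) lies midway between the tips of the shut fingers; the grasp point (between the pads) lies 19 mm behind it; z points along the fingers, y is the direction in which the jaws open and shut (so a half turn about z gives the same grasp; the last joint's range is limited). The gripper opens to 87 mm and grips with 3 to 60 N. Pads are 19 mm wide; open, the fingers measure 117 mm over their backs; the gripper's body (75 mm by 190 mm) begins 51 mm behind the grasp point.
Start: joints at [64.693, 18.392, -4.016, 83.108, 1.295, 78.541, -3.26], TCP at [0.286, -0.584, 0.223] pointing down, gripper open.
Joint ranges: [-163.93, 163.93], [-17.29, 119.83], [-79.2, 71.16], [3.27, 140.29], [-89.18, 269.18], [5.43, 117.66], [-154.24, 154.24]. Speed limits (degrees/s): [147.25, 147.25, 180, 180, 180, 180, 180].

## Interface

Orientations are given as [roll, pitch, yaw] about the fixed x, y, z axes, in that order (R = Rz(yaw) Ry(pitch) Rx(roll)).
In Python, from cell import env gives the robot as it stands. The module is installed in compiled form; this text tells all that it offers.
- The arm moves only by the tool servo_tool, never from a script. Its argument "plan" is a list of rows, each a list of 3 entries, a list of its own where there are three numbers: the opening, from 0 (shut) to 1 (fully open), then the shift along the tool's x, y, z in cm, then the turn, a rotation vector about the tool's x, y, z in degrees. A call has 1 to 20 rows; each row shifts and turns the pose as measured when the row begins, along the tool's axes as they then stand; what a row does not reach is not made up. A row lasts 1/12 s, in which the tool goes at most 41.7 mm and 7.16 degrees, less where a joint would pass 70% of its speed; a pose out of reach is approached as far as the arm can. A call is refused whole if a number of a shift passes 4.17 or a number of a turn 7.16, either way. A call with a gripper value outside its range is refused whole. The fingers move at their own pace and stop on an object; "force" is the grip in N (left out, the last holds). Time passes only in rows, so rows that do not move let the fingers close. It gives the time, the measured TCP pose, the force and the opening at its end, in the units of the state.
- env.get_obs(): the state, without advancing time (a new reading comes with each control period).
- env.read_camera(name): name is "side" or "top" or "wrist"; returns a dict with "image" (420x560x3 uint8, blue, green, red), "fx", "fy", "cx", "cy" (pixels), "k1" (the pictures are not rectified: a ray, as slopes to the right and down, at radius r is drawn at 1 + k1 r^2 times it, then the intrinsics apply), "rvec" (rotation vector, rad) and "tvec" (3), from world to camera coordinates, as OpenCV has them; the wrist camera has in their place "T_tool_cam" (4x4, takes a point from camera to tool coordinates, whose origin is the TCP and whose axes are the flange's). Camera axes: x right, y down, z forward; pixel columns grow to the right and rows downward; lengths in m; the calibration is good to about 2 mm. A picture is of the moment at which its call begins: read the wrist's pose just before it. There is no depth.
- env.sign_off(): hands the job in, once; it reports no verdict.
The state is a dict: "time_s": time; "qpos": joint angles; "joint_velocities": joint speeds; "effort": joint torques, N m; "tool_pos": TCP position; "tool_rot": TCP orientation; "force": force on the tool from outside, world axes, zero at the start; "wrist_torque": the same for the moment, N m; "grip_width": finger opening in m.
Only numpy, scipy, OpenCV 4.12 (cv2) and the standard library are available. Lean on these libraries where they do the work, as an engineer would, in place of code of your own. Each camera call takes 0.05 s, during which the arm holds its last target. There are 200 camera calls.

## Working session

There is one attempt and no reset: what is moved stays moved. The work goes in short steps, Python scripts to look and compute and a tool call to move; the robot and the scene stay as the last step left them, time stands still between calls to the robot, and variables do not carry over. Pictures are saved under pics/ and viewed, about 8 in all and at most 12, crops included, and the job is handed in when it is done.

Besides the shell and the picture viewer there is one more tool, called as name(argument=value, ...), one argument or row to a line, values as JSON. servo_tool: Moves the arm, as the interface text tells. Its arguments: {"type":"object","properties":{"plan":{"type":"array"},"force":{"type":"number"}},"required":["plan"]}

```bash
mkdir -p pics
cat > h.py <<'E'
import numpy as np, cv2
from scipy.spatial.transform import Rotation as R
from cell import env
def save(name, fn):
    o=env.get_obs(); c=env.read_camera(name)
    cv2.imwrite('pics/'+fn+'.png', c['image'])
    if 'T_tool_cam' in c:
        T=np.eye(4);T[:3,:3]=R.from_euler('xyz',o['tool_rot'],degrees=True).as_matrix();T[:3,3]=o['tool_pos']
        W=T@np.array(c['T_tool_cam'])
    else:
        W=np.eye(4);r=cv2.Rodrigues(np.array(c['rvec'],float).ravel())[0];W[:3,:3]=r.T;W[:3,3]=-r.T@np.array(c['tvec'],float).ravel()
    np.savez('pics/'+fn+'.npz',W=W,K=[c['fx'],c['fy'],c['cx'],c['cy'],c['k1']])
def ray(fn,u,v):
    d=np.load('pics/'+fn+'.npz');fx,fy,cx,cy,k1=d['K'];W=d['W']
    p=np.array([(u-cx)/fx,(v-cy)/fy]);q=p.copy()
    for _ in range(20): q=p/(1+k1*(q@q))
    return W[:3,3],W[:3,:3]@np.array([q[0],q[1],1])
def atz(fn,u,v,z):
    o,d=ray(fn,u,v); return (o+d*(z-o[2])/d[2]).round(4)
def proj(fn,P):
    d=np.load('pics/'+fn+'.npz');fx,fy,cx,cy,k1=d['K'];W=d['W']
    c=W[:3,:3].T@(np.array(P)-W[:3,3]);q=c[:2]/c[2];q=q*(1+k1*(q@q));return np.array([fx*q[0]+cx,fy*q[1]+cy]).round(1)
def delta(P,yaw=None):
    o=env.get_obs();M=R.from_euler('xyz',o['tool_rot'],degrees=True)
    print('tool-frame cm',(M.inv().apply(np.array(P)-o['tool_pos'])*100).round(2))
def st():
    o=env.get_obs();print({k:np.round(o[k],4) for k in ('time_s','qpos','tool_pos','tool_rot','force','wrist_torque','grip_width')})
E
python3 -c "
from h import *
st()
for n in ('top','side'): save(n,n+'0')
a=cv2.imread('pics/top0.png');b=cv2.imread('pics/side0.png')
print(np.load('pics/top0.npz')['W'][:3,3],np.load('pics/side0.npz')['W'][:3,3])
cv2.imwrite('pics/top0b.png',cv2.resize(a,(800,600),interpolation=3))
cv2.imwrite('pics/side0b.png',cv2.resize(b,(800,600),interpolation=3))"
```

```text
{'time_s': np.float64(0.0), 'qpos': array([64.6921, 18.4385, -4.0165, 83.175 ,  1.295 , 78.5385, -3.2586]), 'tool_pos': array([ 0.2858, -0.5832,  0.2215]), 'tool_rot': array([-1.798932e+02,  5.300000e-03,  2.612000e+01]), 'force': array([0.4807, 0.8634, 0.9097]), 'wrist_torque': array([ 0.0121, -0.0008, -0.0366]), 'grip_width': np.float64(0.0872)}
[0.34294907 0.00683033 1.1354033 ] [0.16561597 0.81795239 0.72152315]
```

View pics/top0b.png

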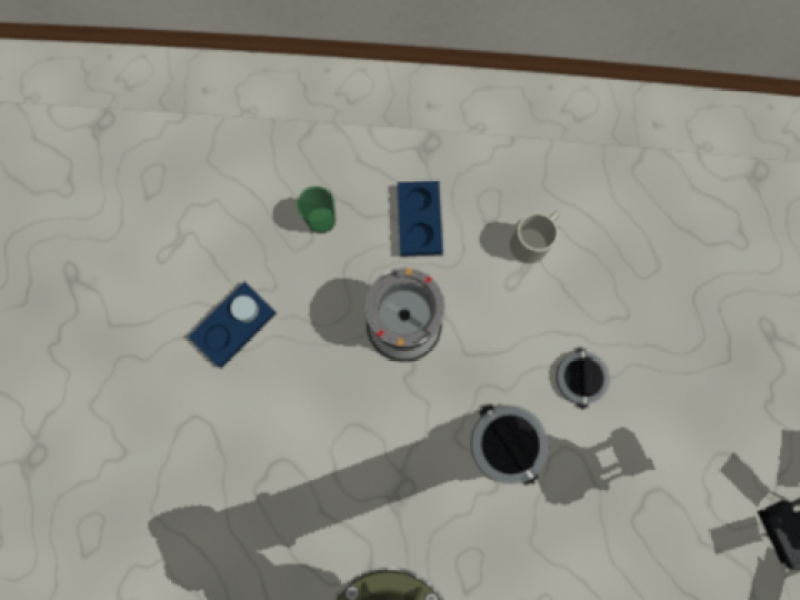

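View pics/side0b.png

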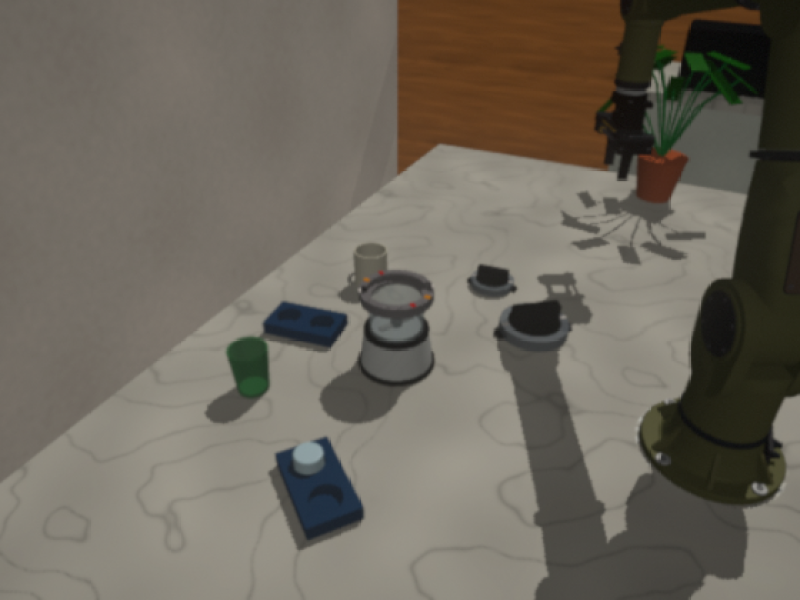

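Top view (800x600 scale): puck candidates: the puck at (244,308) in the mould. The mould half at (420,218) is empty. Lid candidates: large at (510,444), small at (583,377). Crusher collar at (404,308). I'll check the sizes numerically and look at close crops.

```bash
python3 -c "
from h import *
s=0.7
def m(u,v,z): return atz('top0',u*s,v*s,z)
print('bigW',m(471,444,.018),m(547,444,.018),'smallW',m(556,377,.018),m(609,377,.018))
print('puck',m(244,308,.046),'crusher',m(404,308,.164))
a=cv2.imread('pics/top0.png')
def crop(u,v,w,f):
    u=int(u*s);v=int(v*s);return cv2.resize(a[v-w:v+w,u-w:u+w],(400,400),interpolation=cv2.INTER_CUBIC),(u-w,v-w)
L=[crop(244,318,40,5),crop(404,310,40,5),crop(510,444,40,5),crop(583,377,40,5)]
print([l[1] for l in L],'scale 400/80=5')
im=np.vstack([np.hstack([L[0][0],L[1][0]]),np.hstack([L[2][0],L[3][0]])])
cv2.imwrite('pics/crop1.png',cv2.resize(im,(600,600)))
"
```

```text
bigW [ 0.3413 -0.1219  0.018 ] [ 0.3519 -0.2607  0.018 ] smallW [ 0.4758 -0.2737  0.018 ] [ 0.4835 -0.3736  0.018 ]
puck [0.5541 0.3173 0.046 ] crusher [0.5528 0.0184 0.164 ]
[(130, 182), (242, 177), (317, 270), (368, 223)] scale 400/80=5
```

View pics/crop1.png

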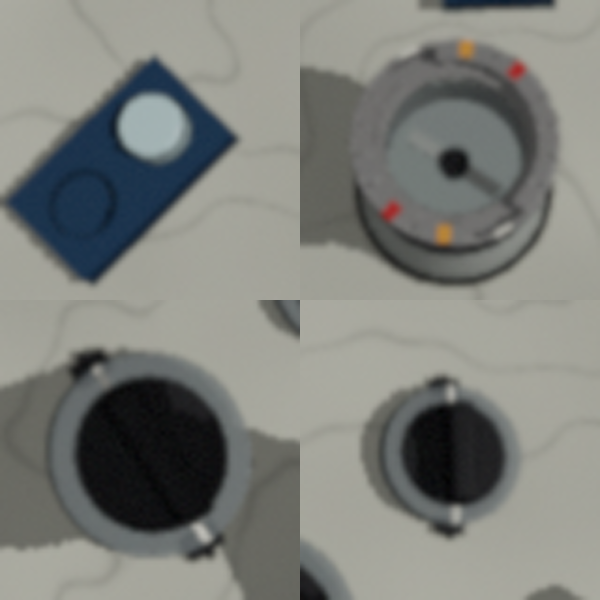

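The 100 mm lid is the small one, at (583,377) in the top view: it measures about 100 mm wide, the other about 139. The crops give the puck top at (151,127), collar dashes white (410,50)/(505,228) and amber (467,48)/(444,234), and lid pointers (451,393)/(455,513).

```bash
cat >> h.py <<'E'
def ang(a,b): return np.degrees(np.arctan2(*(b-a)[[1,0]])).round(1)
E
python3 -c "
from h import *
def p(u,v,o,z): return atz('top0',u/3.75+o[0]-.4,v/3.75+o[1]-.4,z)
a,b=p(110,50,(242,177),.164),p(205,228,(242,177),.164)
c,d=p(167,48,(242,177),.164),p(144,234,(242,177),.164)
e,f=p(217,70,(242,177),.164),p(92,210,(242,177),.164)
print('crusher',(a+b)/2,ang(b,a),(c+d)/2,ang(d,c),(e+f)/2,ang(f,e))
a,b=p(151,93,(368,223),.03),p(155,213,(368,223),.03)
print('lid',(a+b)/2,ang(b,a),np.linalg.norm(a-b))
print('puck',p(151,127,(130,182),.046))
q=[p(*x,(130,182),.026) for x in ((153,57),(238,138),(90,283),(5,200))]
print('mould',sum(q)/4,ang(q[2],q[1]),ang(q[3],q[0]))
delta([.555,.315,.25])
"
```

```text
crusher [0.55835 0.01735 0.164  ] 32.1 [0.55705 0.01805 0.164  ] -2.3 [0.5573 0.0184 0.164 ] -36.5
lid [ 0.47995 -0.3217   0.03   ] 3.0 0.08461447866647885
puck [0.5543 0.3198 0.046 ]
mould [0.526    0.342475 0.026   ] -39.2 -39.0
tool-frame cm [ 63.71 -68.81  -2.73]
```

servo_tool(
  plan=[
    [0.8,[3.5,0,-1],[0,0,-3]],
    [0.8,[4,0,-1],[0,0,-3.5]],
    [0.8,[4,0,-1],[0,0,-3.5]],
    [0.8,[4,0,-1],[0,0,-3.5]],
    [0.8,[4,0,-1],[0,0,-3.5]],
    [0.8,[4,0,0],[0,0,-3.5]],
    [0.8,[4,0,0],[0,0,-3.5]],
    [0.8,[4,0,0],[0,0,-3.5]],
    [0.8,[4,0,0],[0,0,-3.5]],
    [0.8,[4,0,0],[0,0,-3.5]],
    [0.8,[4,0,0],[0,0,-3.5]],
    [0.8,[4,0,0],[0,0,-3.5]],
    [0.8,[4,0,0],[0,0,-3.5]],
    [0.8,[4,0,0],[0,0,-3.5]],
    [0.8,[4,0,0],[0,0,-3.5]],
    [0.8,[4,0,0],[0,0,-3.5]],
    [0.8,[4,0,0],[0,0,-3.5]],
    [0.8,[4,0,0],[0,0,-3.5]],
    [0.8,[4,0,0],[0,0,-3.5]],
    [0.8,[4,0,0],[0,0,-3.5]],
  ],
)

```text
time_s: 1.77
tool_pos: [0.6658, 0.0724, 0.2565]
tool_rot: [-178.8, -0.5, 97.2]
force: [0.3, -0.6, 0.1]
grip_width: 0.0691
```

servo_tool(
  plan=[
    [0.75,[4,0,0],[0,0,-4]],
    [0.75,[4,0,0],[0,0,-4]],
    [0.75,[4,0,0.5],[0,0,-5]],
    [0.75,[4,0,0.5],[0,0,-6]],
    [0.75,[4,0,1],[0,0,-6]],
    [0.75,[3.5,0,1],[0,0,-6]],
    [0.75,[2,0,1],[0,0,-6]],
    [0.75,[0.5,0,1],[0,0,-5]],
    [0.75,[0,0,0],[0,0,0]],
  ],
)

```text
time_s: 2.52
tool_pos: [0.5602, 0.3337, 0.2046]
tool_rot: [-179.5, -1.8, 142.5]
force: [-1.0, -0.4, -0.2]
grip_width: 0.0656
```

```bash
python3 -c "
from h import *
save('wrist','w1');st();delta([.5543,.3198,.1])
print(proj('w1',[.5543,.3198,.046]))
cv2.imwrite('pics/w1b.png',cv2.resize(cv2.imread('pics/w1.png'),(700,525)))"
```

```text
{'time_s': np.float64(2.5667), 'qpos': array([  1.1549,  26.3798, -45.7454,  81.698 ,  17.1052,  80.4874,
         7.6501]), 'tool_pos': array([0.5609, 0.3337, 0.2057]), 'tool_rot': array([-179.5231,   -1.8136,  142.2543]), 'force': array([-1.0598,  0.3257, -0.3977]), 'wrist_torque': array([ 0.0783, -0.0476, -0.0121]), 'grip_width': np.float64(0.0649)}
tool-frame cm [-0.66 -1.41 10.56]
[268.5 197.4]
```

View pics/w1b.png

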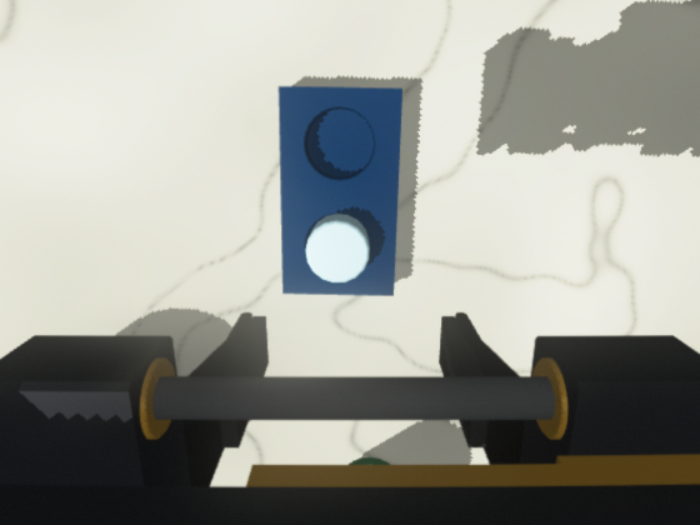

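The wrist view shows the puck at (337,248) of 700x525, within about 1 px of the prediction, in the mould's near cavity. Nothing is in the way of the fingers.

```bash
cat >> h.py <<'E'
def go(P,yaw):
    o=env.get_obs();M=R.from_euler('xyz',o['tool_rot'],degrees=True)
    T=R.from_euler('xyz',[180,0,yaw],degrees=True)
    print('shift cm',(M.inv().apply(np.array(P)-o['tool_pos'])*100).round(2),'turn deg',np.degrees((M.inv()*T).as_rotvec()).round(2),'pos',np.round(o['tool_pos'],4),'rot',np.round(o['tool_rot'],1),'q',np.round(o['qpos'],0),'F',np.round(o['force'],1),'T',np.round(o['wrist_torque'],2),'g',round(float(o['grip_width']),4),'t',round(float(o['time_s']),2))
E
python3 -c "
from h import *
p=atz('w1',269.6-.2,198.4-.2,.046);print(p); go([p[0],p[1],.10],141)"
```

```text
[0.5554 0.32   0.046 ]
shift cm [-0.74 -1.33 10.56] turn deg [-0.5  -1.81  1.26] pos [0.5609 0.3337 0.2057] rot [-179.5   -1.8  142.3] q [  1.  26. -46.  82.  17.  80.   8.] F [-1.1  0.3 -0.4] T [ 0.08 -0.05 -0.01] g 0.0649 t 2.57
```

servo_tool(
  plan=[
    [0.75,[0,0,0],[-0.5,-1.8,1.3]],
    [0.75,[-0.1,-0.5,2],[0,0,0]],
    [0.75,[-0.1,-0.5,3],[0,0,0]],
    [0.75,[-0.1,-0.3,3],[0,0,0]],
    [0.75,[0,-0.1,2],[0,0,0]],
    [0.75,[0,0,1],[0,0,0]],
    [0.75,[0,0,0],[0,0,0]],
  ],
)

```text
time_s: 3.15
tool_pos: [0.5655, 0.3124, 0.0967]
tool_rot: [179.6, 0.6, 138.9]
force: [0.3, -0.7, -0.1]
grip_width: 0.0652
```

```bash
python3 -c "
from h import *
go([.5552,.32,.029],141)"
```

```text
shift cm [ 1.35 -0.15  6.75] turn deg [ 0.38  0.57 -2.09] pos [0.5655 0.3124 0.0967] rot [179.6   0.6 138.9] q [  1.  29. -43.  92.  21.  68.   3.] F [ 0.3 -0.7 -0.1] T [ 0.03 -0.1  -0.01] g 0.0652 t 3.15
```

servo_tool(
  plan=[
    [0.75,[0.7,-0.1,0.5],[0.4,0.6,-2]],
    [0.75,[0.5,0,0.5],[0,0,0]],
    [0.75,[0.2,0,1],[0,0,0]],
    [0.75,[0,0,0.5],[0,0,0]],
    [0.75,[0,0,0],[0,0,0]],
    [0.75,[0,0,0],[0,0,0]],
  ],
)

```text
time_s: 3.65
tool_pos: [0.5575, 0.322, 0.0742]
tool_rot: [179.7, 0.1, 140.7]
force: [0.2, -0.1, 0.4]
grip_width: 0.0651
```

```bash
python3 -c "
from h import *
go([.5552,.32,.029],141)"
```

```text
shift cm [ 0.05 -0.33  4.51] turn deg [ 0.32  0.06 -0.25] pos [0.5575 0.322  0.0742] rot [1.797e+02 1.000e-01 1.407e+02] q [  1.  30. -43.  93.  22.  66.   3.] F [ 0.2 -0.1  0.4] T [ 0.06 -0.11  0.  ] g 0.0651 t 3.65
```

servo_tool(
  plan=[
    [0.75,[0,-0.3,0.5],[0.3,0,0]],
    [0.75,[0,-0.1,1],[0,0,0]],
    [0.75,[0,0,1],[0,0,0]],
    [0.75,[0,0,1],[0,0,0]],
    [0.75,[0,0,0.6],[0,0,0]],
    [0.75,[0,0,0.2],[0,0,0]],
    [0.75,[0,0,0],[0,0,0]],
    [0.75,[0,0,0],[0,0,0]],
  ],
)

```text
time_s: 4.32
tool_pos: [0.5548, 0.3186, 0.0265]
tool_rot: [-180.0, 0.1, 140.7]
force: [-0.1, -0.7, 3.7]
grip_width: 0.0657
```

```bash
python3 -c "
from h import *
go([.5552,.32,.029],141)"
```

```text
shift cm [ 0.06  0.14 -0.25] turn deg [-0.03  0.08 -0.25] pos [0.5548 0.3186 0.0265] rot [-1.800e+02  1.000e-01  1.407e+02] q [ -0.  33. -42.  95.  24.  62.   2.] F [-0.1 -0.7  3.7] T [ 0.   -0.03  0.01] g 0.0657 t 4.32
```

servo_tool(
  plan=[
    [0.75,[0,0.1,-0.25],[0,0,0]],
    [0.7,[0,0,0],[0,0,0]],
    [0.4,[0,0,0],[0,0,0]],
    [0.4,[0,0,0],[0,0,0]],
    [0.4,[0,0,0],[0,0,0]],
    [0.4,[0,0,0],[0,0,0]],
    [0.4,[0,0,0],[0,0,0]],
    [0.4,[0,0,0],[0,0,0]],
  ],
  force=20,
)

```text
time_s: 4.98
tool_pos: [0.5566, 0.3202, 0.0311]
tool_rot: [179.9, 0.1, 140.7]
force: [-0.5, -0.4, -1.2]
grip_width: 0.0451
```

```bash
python3 -c "
from h import *
go([.5552,.32,.15],141)"
```

```text
shift cm [  0.06  -0.07 -11.89] turn deg [ 0.14  0.15 -0.26] pos [0.5566 0.3202 0.0311] rot [1.799e+02 1.000e-01 1.407e+02] q [ -0.  33. -42.  95.  24.  62.   2.] F [-0.5 -0.4 -1.2] T [ 0.08 -0.16 -0.04] g 0.0451 t 4.98
```

servo_tool(
  plan=[
    [0.4,[0,0,-0.5],[0,0,0]],
    [0.4,[0,0,-1],[0,0,0]],
    [0.4,[0,0,-2],[0,0,0]],
    [0.4,[0,0,-3],[0,0,0]],
    [0.4,[0,0,-3.5],[0,0,0]],
    [0.4,[0,0,-3.5],[0,0,0]],
    [0.4,[0,0,-3.5],[0,0,0]],
    [0.4,[0,0,-2],[0,0,0]],
    [0.4,[0,0,-1],[0,0,0]],
    [0.4,[-1,-1.2,0],[0,0,0]],
    [0.4,[-1.8,-2.2,0],[0,0,0]],
    [0.4,[-2.2,-2.7,0],[0,0,0]],
    [0.4,[-2.2,-2.7,0],[0,0,0]],
    [0.4,[-2.2,-2.7,0],[0,0,0]],
    [0.4,[-2.2,-2.7,0],[0,0,0]],
    [0.4,[-2.2,-2.7,0],[0,0,0]],
    [0.4,[-1.8,-2.2,0],[0,0,0]],
    [0.4,[-1,-1.2,0],[0,0,0]],
    [0.4,[-0.5,-0.6,0],[0,0,0]],
    [0.4,[0,0,0],[0,0,0]],
  ],
)

```text
time_s: 6.65
tool_pos: [0.5507, 0.0419, 0.244]
tool_rot: [179.9, -0.1, 141.3]
force: [0.5, -0.7, -0.3]
grip_width: 0.045
```

```bash
python3 -c "
from h import *
go([.5573,.018,.20],141)"
```

```text
shift cm [-2.02 -1.47  4.39] turn deg [ 0.1  -0.15  0.34] pos [0.5507 0.0419 0.244 ] rot [ 1.799e+02 -1.000e-01  1.413e+02] q [ 30.   9. -41.  94.   6.  79.  40.] F [ 0.5 -0.7 -0.3] T [ 0.05 -0.17 -0.01] g 0.045 t 6.65
```

servo_tool(
  plan=[
    [0.4,[-1,-0.7,0],[0,0,0.3]],
    [0.4,[-0.7,-0.5,0.5],[0,0,0]],
    [0.4,[-0.3,-0.2,1],[0,0,0]],
    [0.4,[0,0,1],[0,0,0]],
    [0.4,[0,0,0.5],[0,0,0]],
    [0.4,[0,0,0],[0,0,0]],
    [0.4,[0,0,0],[0,0,0]],
  ],
)

```text
time_s: 7.23
tool_pos: [0.5572, 0.024, 0.209]
tool_rot: [179.8, -0.4, 141.6]
force: [-0.1, -0.0, -1.3]
grip_width: 0.0454
```

```bash
python3 -c "
from h import *
go([.5573,.018,.12],141);save('top','t2');save('wrist','w2')
a=cv2.resize(cv2.imread('pics/w2.png'),(533,400));b=cv2.resize(cv2.imread('pics/t2.png')[160:260,250:317],(268,400),interpolation=2)
cv2.imwrite('pics/c2.png',np.hstack([a,b]))"
```

```text
shift cm [-0.45 -0.5   8.9 ] turn deg [ 0.18 -0.42  0.58] pos [0.5572 0.024  0.209 ] rot [179.8  -0.4 141.6] q [ 31.  11. -40.  96.   7.  76.  41.] F [-0.1 -0.  -1.3] T [ 0.05 -0.11  0.03] g 0.0454 t 7.23
```

View pics/c2.png

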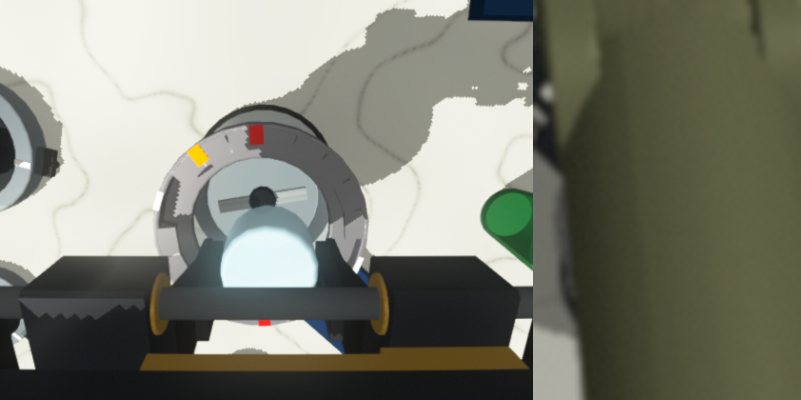

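Wrist view (533x400): the held puck is over the bowl, with white dashes at (158,201) and (362,262) and reds at (257,134) and (264,322).

```bash
python3 -c "
from h import *
s=560/533
f=lambda u,v:atz('w2',u*s,v*s,.164)
a,b=f(158,201),f(362,263);print((a+b)/2,ang(a,b),np.linalg.norm(a-b))
a,b=f(257,134),f(264,322);print((a+b)/2,ang(a,b),np.linalg.norm(a-b))
"
```

```text
[0.55975 0.01655 0.164  ] 33.5 0.13293494649639725
[0.5604  0.01445 0.164  ] -36.8 0.12494002561229134
```

servo_tool(
  plan=[
    [0.4,[-0.5,-0.5,0],[0.2,-0.4,0]],
    [0.4,[-0.1,-0.1,0.5],[0,0,0]],
    [0.4,[0,0,1],[0,0,0]],
    [0.4,[0,0,0.5],[0,0,0]],
    [0.4,[0,0,0],[0,0,0]],
  ],
)

```text
time_s: 7.75
tool_pos: [0.5595, 0.0151, 0.1891]
tool_rot: [179.9, 0.2, 141.6]
force: [-0.2, 0.6, -1.1]
grip_width: 0.0452
```

```bash
python3 -c "
from h import *
go([.558,.017,.12],141)"
```

```text
shift cm [0.26 0.05 6.91] turn deg [0.06 0.23 0.62] pos [0.5595 0.0151 0.1891] rot [179.9   0.2 141.6] q [ 31.  12. -40.  98.   8.  73.  41.] F [-0.2  0.6 -1.1] T [ 0.06 -0.12  0.02] g 0.0452 t 7.75
```

servo_tool(
  plan=[
    [0.4,[0.2,0,0.5],[0,0,0]],
    [0.4,[0,0,1],[0,0,0]],
    [0.4,[0,0,1.2],[0,0,0]],
    [0.4,[0,0,1.2],[0,0,0]],
    [0.4,[0,0,1.2],[0,0,0]],
    [0.4,[0,0,0.8],[0,0,0]],
    [0.4,[0,0,0.4],[0,0,0]],
    [0.4,[0,0,0],[0,0,0]],
    [0.4,[0,0,0],[0,0,0]],
  ],
)

```text
time_s: 8.5
tool_pos: [0.5561, 0.0166, 0.1167]
tool_rot: [-179.9, -0.0, 141.6]
force: [0.3, -0.7, -0.5]
grip_width: 0.0449
```

```bash
python3 -c "
from h import *
go([.558,.017,.12],141)"
```

```text
shift cm [-0.13  0.15 -0.33] turn deg [-0.06 -0.01  0.65] pos [0.5561 0.0166 0.1167] rot [-179.9   -0.   141.6] q [ 30.  15. -39. 103.  11.  65.  39.] F [ 0.3 -0.7 -0.5] T [ 0.02 -0.18 -0.03] g 0.0449 t 8.5
```

servo_tool(
  plan=[
    [0.59,[0,0.1,0],[0,0,0]],
    [0.59,[0,0,0],[0,0,0]],
    [0.59,[0,0,0],[0,0,0]],
    [0.59,[0,0,-0.5],[0,0,0]],
    [0.59,[0,0,-1],[0,0,0]],
    [0.59,[0,0,-2],[0,0,0]],
    [0.59,[0,0,-3],[0,0,0]],
    [0.59,[0,0,-4],[0,0,0]],
    [0.59,[0,0,-4],[0,0,0]],
    [0.59,[0,0,-3],[0,0,0]],
    [0.59,[-1,0,-2],[0,0,0]],
    [0.59,[-2,0,0],[0,0,0]],
    [0.59,[-1,0,0],[0,0,0]],
    [0.59,[0,0,0],[0,0,0]],
  ],
)

```text
time_s: 9.67
tool_pos: [0.59, -0.0054, 0.3377]
tool_rot: [179.5, 0.9, 141.8]
force: [-0.9, -0.1, -0.2]
grip_width: 0.0514
```

```bash
python3 -c "
from h import *
go([.558,.017,.28],141);save('wrist','w3')
a=cv2.imread('pics/w3.png');cv2.imwrite('pics/w3b.png',cv2.resize(a,(800,600),interpolation=2))
"
```

```text
shift cm [ 3.99 -0.26  5.71] turn deg [0.47 0.89 0.84] pos [ 0.59   -0.0054  0.3377] rot [179.5   0.9 141.8] q [ 31.  12. -39.  81.   8.  89.  44.] F [-0.9 -0.1 -0.2] T [ 0.05 -0.11 -0.04] g 0.0514 t 9.67
```

View pics/w3b.png

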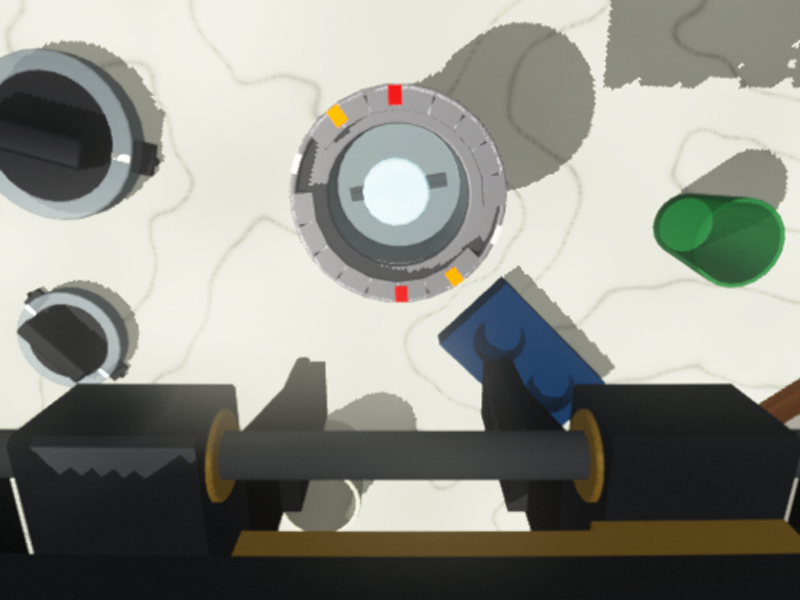

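The puck sits centrally in the bowl. Wrist view (800x600) dashes: white (297,162)/(499,233), amber (337,116)/(455,277), red (395,95)/(402,293). Lid lugs are near (37,297)/(122,370).

```bash
python3 -c "
from h import *
f=lambda u,v,z=.164:atz('w3',u*.7,v*.7,z)
for p,q in (((297,162),(499,233)),((337,116),(455,277)),((395,95),(402,293))):
  a,b=f(*p),f(*q);print((a+b)/2,ang(a,b),np.linalg.norm(a-b))
a,b=f(37,297,.004),f(122,370,.004);print((a+b)/2,ang(a,b),np.linalg.norm(a-b))
go([.48,-.322,.25],93)
"
```

```text
[0.5593  0.01675 0.164  ] 32.5 0.13143488882332577
[0.55965 0.01535 0.164  ] -1.9 0.12196893047001772
[0.5593  0.01565 0.164  ] -36.3 0.12066519796527908
[ 0.484   -0.32505  0.004  ] 4.2 0.10448411362499087
shift cm [-10.85 -31.78   8.67] turn deg [ 0.78  0.61 48.88] pos [ 0.5894 -0.0047  0.3375] rot [179.6   0.9 141.9] q [ 31.  12. -39.  81.   8.  89.  44.] F [-0.2  0.1 -0.6] T [ 0.01 -0.13 -0.03] g 0.0515 t 9.72
```

servo_tool(
  plan=[
    [0.59,[-0.6,-1.7,0],[0.5,0.6,3]],
    [0.59,[-1,-3,0],[0,0,0]],
    [0.59,[-1.3,-3.8,0],[0,0,0]],
    [0.59,[-1.3,-3.8,0],[0,0,0]],
    [0.59,[-1.3,-3.8,0],[0,0,0]],
    [0.59,[-1.3,-3.8,0.5],[0,0,0]],
    [0.59,[-1.3,-3.8,0.5],[0,0,0]],
    [0.59,[-1.2,-3.5,0.5],[0,0,0]],
    [0.59,[-1,-2.8,0.5],[0,0,0]],
    [0.59,[-0.5,-1.4,0.5],[0,0,0]],
    [0.59,[0,0,0.5],[0,0,7]],
    [0.59,[0,0,0.5],[0,0,7]],
    [0.59,[0,0,0.5],[0,0,7]],
    [0.59,[0,0,0.5],[0,0,7]],
    [0.59,[0,0,0.5],[0,0,7]],
    [0.59,[0,0,0.5],[0,0,7]],
    [0.59,[0,0,0.5],[0,0,7]],
    [0.59,[0,0,0.5],[0,0,7]],
    [0.59,[0,0,0.5],[0,0,7]],
    [0.59,[0,0,0],[0,0,7]],
  ],
)

```text
time_s: 11.38
tool_pos: [0.427, -0.325, 0.2615]
tool_rot: [-178.5, -0.0, 66.8]
force: [0.0, -0.6, -1.6]
grip_width: 0.0513
```

```bash
python3 -c "
from h import *
go([.48,-.322,.20],3)
"
```

```text
shift cm [2.37 4.91 6.03] turn deg [-1.31  0.8  63.76] pos [ 0.427  -0.325   0.2615] rot [-178.5   -0.    66.8] q [ 53.   6. -20.  94.   2.  82.   9.] F [ 0.  -0.6 -1.6] T [ 0.05 -0.05  0.  ] g 0.0513 t 11.38
```

servo_tool(
  plan=[
    [0.59,[0.6,1.2,0.5],[-1.3,0.8,0]],
    [0.59,[0.8,1.6,0.5],[0,0,0]],
    [0.59,[0.7,1.5,0.5],[0,0,0]],
    [0.59,[0.3,0.6,0.5],[0,0,3]],
    [0.59,[0,0,0.5],[0,0,7]],
    [0.59,[0,0,0.5],[0,0,7]],
    [0.59,[0,0,0.5],[0,0,7]],
    [0.59,[0,0,0.5],[0,0,7]],
    [0.59,[0,0,0.5],[0,0,7]],
    [0.59,[0,0,0.5],[0,0,7]],
    [0.59,[0,0,0.5],[0,0,7]],
    [0.59,[0,0,0],[0,0,7]],
    [0.59,[0,0,0],[0,0,6]],
    [0.59,[0,0,0],[0,0,2]],
    [0.59,[0,0,0],[0,0,0]],
  ],
)

```text
time_s: 12.63
tool_pos: [0.4609, -0.3205, 0.2011]
tool_rot: [-178.5, 1.1, -4.2]
force: [-0.3, -0.5, 0.4]
grip_width: 0.0515
```

```bash
python3 -c "
from h import *
go([.48,-.322,.20],3);save('wrist','w4')
print(proj('w4',[.48,-.322,.046]))
a=cv2.imread('pics/w4.png');cv2.imwrite('pics/w4b.png',cv2.resize(a,(800,600),interpolation=2))
"
```

```text
shift cm [1.92 0.01 0.08] turn deg [-1.59  1.   -7.2 ] pos [ 0.4609 -0.3205  0.2011] rot [-178.5    1.1   -4.2] q [ 46.  10. -15.  96.   2.  76. -64.] F [-0.3 -0.5  0.4] T [ 0.02 -0.05  0.03] g 0.0515 t 12.63
[285.5 167.5]
```

View pics/w4b.png

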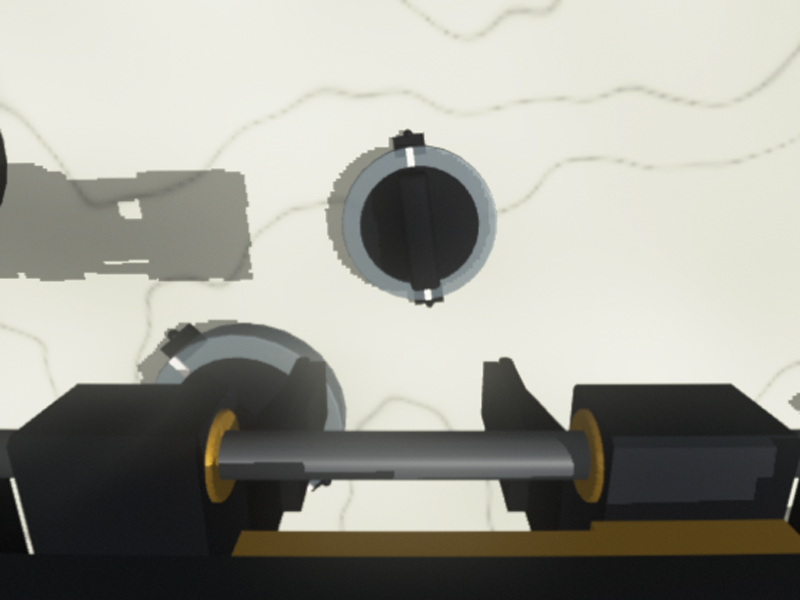

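The wrist view shows the right lid with its disc centred near (419,223), pointer dashes at (410,157)/(428,295) and lug tips at (407,132)/(430,304). The fingers clear the big lid.

```bash
python3 -c "
from h import *
f=lambda u,v,z:atz('w4',u*.7,v*.7,z)
print(f(419.5,223,.018),f(343,223,.018),f(496,223,.018))
a,b=f(410,157,.02),f(428,295,.02);print((a+b)/2,ang(b,a),np.linalg.norm(a-b))
a,b=f(407,132,.003),f(430,304,.003);print((a+b)/2,ang(b,a),np.linalg.norm(a-b))
go([.481,-.322,.10],3)
"
```

```text
[ 0.4843 -0.3293  0.018 ] [ 0.4877 -0.2803  0.018 ] [ 0.481  -0.3779  0.018 ]
[ 0.4811  -0.32895  0.02   ] 3.6 0.08958152711357406
[ 0.48235 -0.32885  0.003  ] 3.8 0.11635506005326969
shift cm [ 2.22  0.26 10.07] turn deg [-1.59  1.01 -7.11] pos [ 0.4608 -0.3206  0.2011] rot [-178.5    1.1   -4.1] q [ 46.  10. -15.  96.   2.  76. -63.] F [ 0.2  0.8 -0.3] T [-0.02  0.04  0.07] g 0.0515 t 12.68
```

servo_tool(
  plan=[
    [0.59,[0,0,0],[-1.6,1,-4]],
    [0.59,[0,0,0],[0,0,-3.5]],
    [0.59,[1,0.4,1],[0,0,0]],
    [0.59,[0.8,0.3,2],[0,0,0]],
    [0.59,[0.2,0,3],[0,0,0]],
    [0.59,[0,0,2],[0,0,0]],
    [0.59,[0,0,1],[0,0,0]],
    [0.59,[0,0,0.5],[0,0,0]],
    [0.59,[0,0,0],[0,0,0]],
    [0.59,[0,0,0],[0,0,0]],
  ],
)

```text
time_s: 13.52
tool_pos: [0.4774, -0.3284, 0.1061]
tool_rot: [179.8, 0.0, 3.8]
force: [0.4, -0.1, -0.3]
grip_width: 0.0514
```

```bash
python3 -c "
from h import *
go([.4815,-.326,.022],3.7);save('wrist','w5')
a=cv2.imread('pics/w5.png');cv2.imwrite('pics/w5b.png',cv2.resize(a,(800,600),interpolation=2))
"
```

```text
shift cm [ 0.42 -0.24  8.41] turn deg [ 0.16 -0.    0.12] pos [ 0.4774 -0.3284  0.1061] rot [179.8   0.    3.8] q [ 45.  15. -16. 101.   5.  64. -58.] F [ 0.4 -0.1 -0.3] T [ 0.02  0.04 -0.05] g 0.0514 t 13.52
```

View pics/w5b.png

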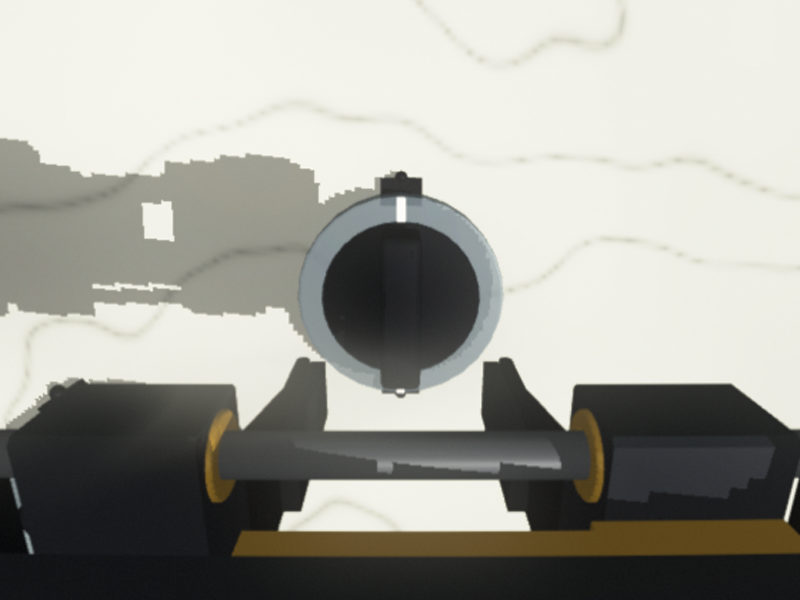

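View 8 shows the bar straight along the image at column 401, aligned with the tool. Lug tips are at (401,172)/(401,397).

```bash
python3 -c "
from h import *
f=lambda u,v,z:atz('w5',u*.7,v*.7,z)
a,b=f(401,172,.003),f(401,397,.003);print((a+b)/2,ang(b,a),np.linalg.norm(a-b))
a,b=f(299,290,.018),f(502,290,.018);print((a+b)/2,np.linalg.norm(a-b))
c=f(401,196,.018);print(c)
d=(a+b)/2
go([.481,-.3288,.022],3.8)
"
```

```text
[ 0.482   -0.32895  0.003  ] 3.7 0.11924885743687441
[ 0.48705 -0.3284   0.018  ] 0.09780311855968599
[ 0.5317 -0.3257  0.018 ]
shift cm [0.34 0.02 8.44] turn deg [ 0.18 -0.02  0.01] pos [ 0.4775 -0.3286  0.1064] rot [179.8  -0.    3.8] q [ 45.  15. -16. 101.   5.  64. -58.] F [ 0.9 -0.1 -0.3] T [-0.01 -0.    0.01] g 0.0511 t 13.57
```

servo_tool(
  plan=[
    [0.59,[0.3,0,0.5],[0.2,0,0]],
    [0.59,[0.2,0,1],[0,0,0]],
    [0.59,[0,0,1.5],[0,0,0]],
    [0.59,[0,0,1.5],[0,0,0]],
    [0.59,[0,0,1.5],[0,0,0]],
    [0.59,[0,0,0.8],[0,0,0]],
    [0.59,[0,0,0.4],[0,0,0]],
    [0.59,[0,0,0.2],[0,0,0]],
    [0.59,[0,0,0],[0,0,0]],
    [0.59,[0,0,0],[0,0,0]],
  ],
)

```text
time_s: 14.4
tool_pos: [0.4892, -0.3313, 0.0338]
tool_rot: [179.6, -0.6, 3.8]
force: [-0.4, 0.3, -0.5]
grip_width: 0.051
```

```bash
python3 -c "
from h import *
go([.482,-.3288,.022],3.8)
"
```

```text
shift cm [-0.71 -0.31  1.17] turn deg [ 0.43 -0.64  0.04] pos [ 0.4892 -0.3313  0.0338] rot [179.6  -0.6   3.8] q [ 45.  21. -15. 104.   7.  56. -60.] F [-0.4  0.3 -0.5] T [ 0.02  0.08 -0.06] g 0.051 t 14.4
```

servo_tool(
  plan=[
    [0.59,[-0.5,-0.3,0],[0.4,-0.6,0]],
    [0.59,[-0.2,0,0.2],[0,0,0]],
    [0.59,[0,0,0.4],[0,0,0]],
    [0.59,[0,0,0.4],[0,0,0]],
    [0.59,[0,0,0],[0,0,0]],
    [0.59,[0,0,0],[0,0,0]],
  ],
)

```text
time_s: 14.9
tool_pos: [0.4828, -0.3298, 0.0256]
tool_rot: [179.8, -0.2, 3.8]
force: [-1.0, 0.1, -0.2]
grip_width: 0.0516
```

```bash
python3 -c "
from h import *
go([.482,-.3288,.022],3.8)
"
```

```text
shift cm [-0.07 -0.1   0.36] turn deg [ 0.17 -0.19  0.02] pos [ 0.4828 -0.3298  0.0256] rot [179.8  -0.2   3.8] q [ 45.  21. -15. 104.   7.  55. -60.] F [-1.   0.1 -0.2] T [0.03 0.03 0.01] g 0.0516 t 14.9
```

servo_tool(
  plan=[
    [0.5,[-0.1,-0.1,0.2],[0.2,-0.2,0]],
    [0.3,[0,0,0],[0,0,0]],
    [0.15,[0,0,0],[0,0,0]],
    [0.15,[0,0,0],[0,0,0]],
    [0.15,[0,0,0],[0,0,0]],
    [0.15,[0,0,0],[0,0,0]],
    [0.15,[0,0,0],[0,0,0]],
    [0.15,[0,0,0],[0,0,0]],
  ],
  force=50,
)

```text
time_s: 15.57
tool_pos: [0.4817, -0.3284, 0.0233]
tool_rot: [-179.9, 0.0, 3.8]
force: [0.4, -0.3, 0.2]
grip_width: 0.0178
```

```bash
python3 -c "
from h import *
go([.482,-.3288,.28],3.8)
"
```

```text
shift cm [ 1.000e-02  1.000e-02 -2.567e+01] turn deg [-0.08  0.04  0.03] pos [ 0.4817 -0.3284  0.0233] rot [-179.9    0.     3.8] q [ 45.  21. -15. 104.   7.  55. -60.] F [ 0.4 -0.3  0.2] T [ 0.   -0.02 -0.03] g 0.0178 t 15.57
```

servo_tool(
  plan=[
    [0.15,[0,0,-0.5],[0,0,0]],
    [0.15,[0,0,-1.5],[0,0,0]],
    [0.15,[0,0,-3],[0,0,0]],
    [0.15,[0,0,-4],[0,0,0]],
    [0.15,[0,0,-4],[0,0,0]],
    [0.15,[0,0,-4],[0,0,0]],
    [0.15,[0,0,-3],[0,0,0]],
    [0.15,[0,-1,-2],[0,0,0]],
    [0.15,[0.5,-2,-1],[0,0,0]],
    [0.15,[1,-3,0],[0,0,0]],
    [0.15,[1,-3.5,0],[0,0,0]],
    [0.15,[1,-3.5,0],[0,0,0]],
    [0.15,[1,-3.5,0],[0,0,0]],
    [0.15,[1,-3.5,0],[0,0,0]],
    [0.15,[1,-3.5,0],[0,0,0]],
    [0.15,[1,-3.5,0],[0,0,0]],
    [0.15,[1,-3,0],[0,0,0]],
    [0.15,[0.5,-1.5,0],[0,0,0]],
    [0.15,[0,0,0],[0,0,0]],
  ],
)

```text
time_s: 17.15
tool_pos: [0.5495, 0.0038, 0.2684]
tool_rot: [-180.0, 0.1, 3.4]
force: [-0.3, 0.4, -0.9]
grip_width: 0.0177
```

```bash
python3 -c "
from h import *
go([.559,.016,.25],32.4)
"
```

```text
shift cm [ 1.02 -1.16  1.84] turn deg [ -0.05   0.04 -29.05] pos [0.5495 0.0038 0.2684] rot [-1.8e+02  1.0e-01  3.4e+00] q [ 26.   7. -31.  93.   4.  82. -93.] F [-0.3  0.4 -0.9] T [0.09 0.05 0.02] g 0.0177 t 17.15
```

servo_tool(
  plan=[
    [0.15,[0.5,-0.6,0],[0,0,-4]],
    [0.15,[0.5,-0.6,0],[0,0,-7]],
    [0.15,[0,0,0.5],[0,0,-7]],
    [0.15,[0,0,0.5],[0,0,-6]],
    [0.15,[0,0,0.5],[0,0,-4]],
    [0.15,[0,0,0],[0,0,-1]],
    [0.15,[0,0,0],[0,0,0]],
    [0.15,[0,0,0],[0,0,0]],
  ],
)

```text
time_s: 17.82
tool_pos: [0.5569, 0.0128, 0.2537]
tool_rot: [179.9, 0.3, 33.4]
force: [0.1, 0.6, -1.4]
grip_width: 0.0177
```

```bash
python3 -c "
from h import *
go([.559,.016,.25],32.4);save('wrist','w6');save('side','s6')
a=cv2.imread('pics/w6.png');b=cv2.imread('pics/s6.png')[150:270,220:340]
cv2.imwrite('pics/w6b.png',np.hstack([cv2.resize(a[:300],(560,300),interpolation=2),cv2.resize(b,(240,240))[:300] if 0 else cv2.copyMakeBorder(cv2.resize(b,(240,240),interpolation=2),0,60,0,0,0)]))
"
```

```text
shift cm [ 0.36 -0.15  0.37] turn deg [0.11 0.25 1.04] pos [0.5569 0.0128 0.2537] rot [179.9   0.3  33.4] q [ 26.   9. -34.  93.   5.  80. -65.] F [ 0.1  0.6 -1.4] T [-0.01 -0.02  0.01] g 0.0177 t 17.82
```

View pics/w6b.png

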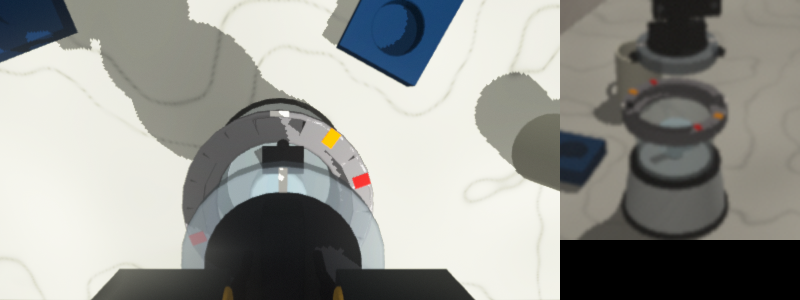

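View 9 (pixels at native scale): white slot dash (283,114), amber (331,138), red (361,181) and far red (198,238) through the lid. The lid's lug tip is at (283,141) and its pointer at column 283.

```bash
python3 -c "
from h import *
f=lambda u,v,z=.164:atz('w6',u,v,z)
C=np.array([.559,.016])
for n,p in (('white',(283,114)),('amber',(331,138)),('red',(361,181)),('farred',(198,238))):
  a=f(*p)[:2];print(n,a,np.linalg.norm(a-C),np.degrees(np.arctan2(*(a-C)[::-1])))
print('reds mid',(f(361,181)+f(198,238))/2, ang(f(198,238),f(361,181)))
t=f(283,141,.2537-.0233+.003);d=t[:2]-[.5569,.0128];y=np.radians(33.4)
print('lugtip rel tool',d@[np.cos(y),np.sin(y)],d@[np.sin(y),-np.cos(y)])
print(proj('w6',[.559,.016,.164]))
"
```

```text
white [0.6148 0.0477] 0.06417577424542688 29.60092235487024
amber [0.6193 0.0129] 0.0603796323274661 -2.9429632949139783
red [ 0.607  -0.0211] 0.06066638278321853 -37.7010342983421
farred [0.5097 0.051 ] 0.060460648359077336 144.62756625913735
reds mid [0.55835 0.01495 0.164  ] -36.5
lugtip rel tool 0.05861736587271623 0.002476775755720401
[276.9 208.6]
```

servo_tool(
  plan=[
    [0.15,[0.2,-0.3,0.5],[0.1,0.2,1]],
    [0.15,[0,0,1],[0,0,0]],
    [0.15,[0,0,1.5],[0,0,0]],
    [0.15,[0,0,1.5],[0,0,0]],
    [0.15,[0,0,0.8],[0,0,0]],
    [0.15,[0,0,0.3],[0,0,0]],
    [0.15,[0,0,0],[0,0,0]],
    [0.15,[0,0,0],[0,0,0]],
  ],
)

```text
time_s: 18.58
tool_pos: [0.5571, 0.0173, 0.1938]
tool_rot: [179.9, -0.1, 32.1]
force: [0.7, 0.1, -2.3]
grip_width: 0.0174
```

```bash
python3 -c "
from h import *
go([.5577,.0168,.195],32.3)
o=env.get_obs();save('wrist','w7')
print('cx',np.load('pics/w7.npz')['K'],'tip',proj('w7',o['tool_pos']))
"
```

```text
shift cm [ 0.03  0.07 -0.12] turn deg [ 0.05 -0.05 -0.16] pos [0.5571 0.0173 0.1938] rot [ 1.799e+02 -1.000e-01  3.210e+01] q [ 26.  10. -34.  98.   6.  73. -67.] F [ 0.7  0.1 -2.3] T [-0.02 -0.07 -0.01] g 0.0174 t 18.58
cx [ 3.78848800e+02  3.78848800e+02  2.82608677e+02  2.09286897e+02
 -2.30766283e-02] tip [278.  271.6]
```

```bash
python3 -c "
from h import *
a=cv2.imread('pics/w7.png')[90:300,140:420];cv2.imwrite('pics/w7b.png',cv2.convertScaleAbs(cv2.resize(a,(800,600),interpolation=2),alpha=1.0))
"
```

```text
(no output)
```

View pics/w7b.png

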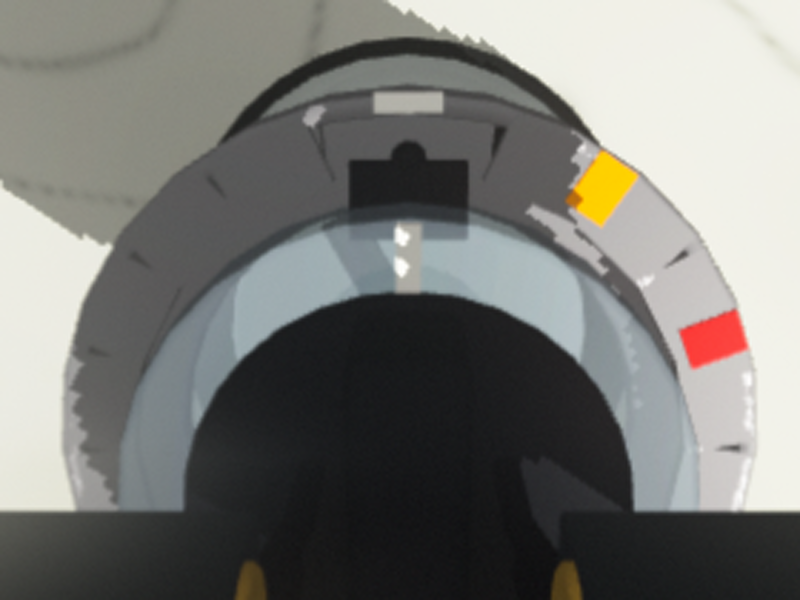

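```bash
python3 -c "
from h import *
o=np.array([.5571,.0173]);y=np.radians(32.1)
def r(u,v,z):
  d=atz('w7',140+u/2.857,90+v/2.857,z)[:2]-o;print((d@[np.cos(y),np.sin(y)]).round(4),(d@[np.sin(y),-np.cos(y)]).round(4))
r(408,90,.164);r(408.5,102,.164);r(408,141,.1735);r(408,160,.1755)
r(605,188,.164);r(714,339,.164);r(63,420,.164);r(757,420,.164);r(120,500,.1885);r(697,500,.1885)
"
```

```text
0.0673 0.0023
0.0652 0.0024
0.0596 0.0023
0.0566 0.0023
0.0502 0.0375
0.022 0.0594
0.006 -0.0633
0.0059 0.0689
0.0008 -0.0467
0.0008 0.0515
```

Aligned to well under 1 mm: lug and slot are both at column 408, with radial and lateral offsets of 0.5 mm or less. I'll lower the lid.

servo_tool(
  plan=[
    [0.15,[0,0,0.3],[0,0,0]],
    [0.15,[0,0,0.4],[0,0,0]],
    [0.15,[0,0,0.3],[0,0,0]],
    [0.15,[0,0,0.1],[0,0,0]],
    [0.15,[0,0,0],[0,0,0]],
  ],
)

```text
time_s: 19.05
tool_pos: [0.5588, 0.0173, 0.1842]
tool_rot: [179.8, -0.3, 32.1]
force: [-0.1, -0.4, -0.7]
grip_width: 0.0179
```

```bash
python3 -c "
from h import *
go([.5573,.0173,.1753],32.3)
"
```

```text
shift cm [-0.13 -0.08  0.89] turn deg [ 0.21 -0.26 -0.18] pos [0.5588 0.0173 0.1842] rot [179.8  -0.3  32.1] q [ 26.  11. -34.  99.   6.  72. -67.] F [-0.1 -0.4 -0.7] T [0.02 0.01 0.11] g 0.0179 t 19.05
```

servo_tool(
  plan=[
    [0.15,[-0.1,-0.1,0.2],[0.2,-0.3,0]],
    [0.15,[0,0,0.3],[0,0,0]],
    [0.15,[0,0,0.2],[0,0,0]],
    [0.15,[0,0,0.1],[0,0,0]],
    [0.15,[0,0,0],[0,0,0]],
  ],
)

```text
time_s: 19.47
tool_pos: [0.5574, 0.0176, 0.1756]
tool_rot: [-180.0, 0.1, 32.1]
force: [0.2, 0.3, -1.1]
grip_width: 0.0175
```

```bash
python3 -c "
from h import *
go([.5573,.0173,.1753],32.3)
"
```

```text
shift cm [-0.03  0.02  0.03] turn deg [-0.    0.05 -0.19] pos [0.5574 0.0176 0.1756] rot [-1.80e+02  1.00e-01  3.21e+01] q [ 26.  11. -34.  99.   7.  72. -68.] F [ 0.2  0.3 -1.1] T [-0.03 -0.   -0.03] g 0.0175 t 19.47
```

servo_tool(
  plan=[
    [0.15,[0,0,0.1],[0,0,0]],
    [0.15,[0,0,0.1],[0,0,0]],
    [0.15,[0,0,0],[0,0,0]],
  ],
  force=55,
)

```text
time_s: 19.72
tool_pos: [0.5577, 0.0177, 0.1757]
tool_rot: [180.0, 0.0, 32.1]
force: [0.3, 0.2, -1.5]
grip_width: 0.0175
```

```bash
python3 -c "
from h import *
go([.5573,.0173,.1753],32.3)
"
```

```text
shift cm [-0.05  0.01  0.04] turn deg [ 0.05  0.03 -0.2 ] pos [0.5577 0.0177 0.1757] rot [180.    0.   32.1] q [ 26.  11. -34.  99.   7.  72. -68.] F [ 0.3  0.2 -1.5] T [ 0.01  0.03 -0.03] g 0.0175 t 19.72
```

servo_tool(
  plan=[
    [0.15,[0,0,0],[0,0,2]],
    [0.15,[0,0,0],[0,0,3]],
    [0.15,[0,0,0],[0,0,3]],
    [0.15,[0,0,0],[0,0,3]],
    [0.15,[0,0,0],[0,0,1]],
    [0.15,[0,0,0],[0,0,0]],
  ],
)

```text
time_s: 20.22
tool_pos: [0.5581, 0.0175, 0.1759]
tool_rot: [179.9, -0.0, 19.6]
force: [-0.6, -0.1, -1.4]
grip_width: 0.0174
```

```bash
python3 -c "
from h import *
go([.5573,.0173,.1753],-2.2)
"
```

```text
shift cm [-0.08 -0.01  0.06] turn deg [ 0.1  -0.06 21.83] pos [0.5581 0.0175 0.1759] rot [179.9  -0.   19.6] q [ 24.  11. -32.  99.   6.  71. -80.] F [-0.6 -0.1 -1.4] T [0.   0.06 0.05] g 0.0174 t 20.22
```

servo_tool(
  plan=[
    [0.15,[-0.05,0,0],[0,0,3]],
    [0.15,[0,0,0],[0,0,4]],
    [0.15,[0,0,0],[0,0,4]],
    [0.15,[0,0,0],[0,0,4]],
    [0.15,[0,0,0],[0,0,3]],
    [0.15,[0,0,0],[0,0,1.5]],
    [0.15,[0,0,0],[0,0,0]],
  ],
)

```text
time_s: 20.8
tool_pos: [0.5581, 0.0173, 0.1759]
tool_rot: [179.9, -0.1, -0.1]
force: [-0.2, -0.9, -0.9]
grip_width: 0.0174
```

```bash
python3 -c "
from h import *
go([.5573,.0173,.1753],-2.2);save('wrist','w8')
a=cv2.imread('pics/w8.png')[90:300,140:420];cv2.imwrite('pics/w8b.png',cv2.resize(a,(800,600),interpolation=2))
"
```

```text
shift cm [-0.08  0.    0.06] turn deg [ 0.14 -0.15  2.05] pos [0.5581 0.0173 0.1759] rot [ 1.799e+02 -1.000e-01 -1.000e-01] q [ 23.  11. -30.  99.   6.  71. -99.] F [-0.2 -0.9 -0.9] T [0.03 0.11 0.16] g 0.0174 t 20.8
```

View pics/w8b.png

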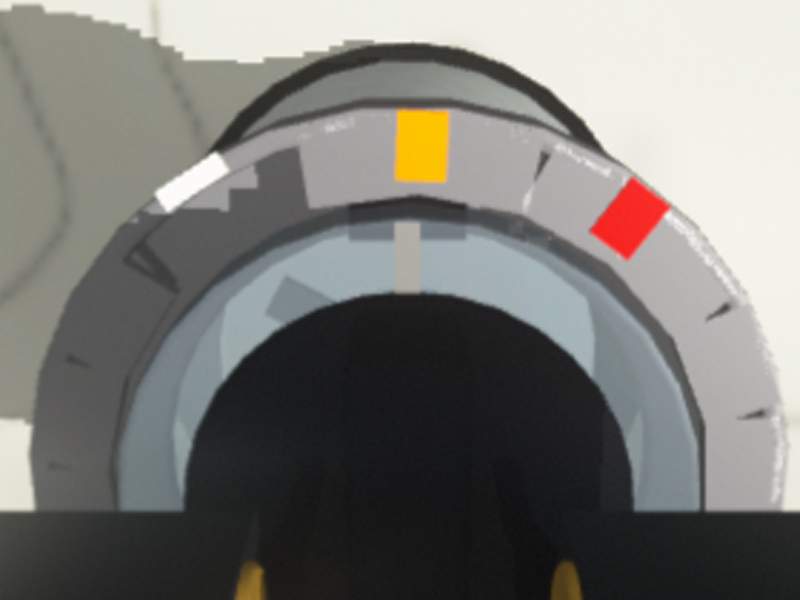

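View 11: the lid is seated with its lugs under the ledges. The pointer is at column 407, the collar's midline near 409 and amber at 422, so about 2° remain, which agrees with the pose estimate.

servo_tool(
  plan=[
    [0.15,[0,0,0],[0,0,1.5]],
    [0.15,[0,0,0],[0,0,0.7]],
    [0.15,[0,0,0],[0,0,0.1]],
    [0.15,[0,0,0],[0,0,0.1]],
    [0.15,[0,0,0],[0,0,0.1]],
  ],
)

```text
time_s: 21.27
tool_pos: [0.5581, 0.0173, 0.1759]
tool_rot: [179.8, -0.2, -2.6]
force: [1.0, 0.4, -0.5]
grip_width: 0.0177
```

```bash
python3 -c "
from h import *
go([.5573,.0173,.1753],-2.2)
for i in range(12): env.read_camera('side')
go([.5573,.0173,.1753],-2.2)
"
```

```text
shift cm [-0.08 -0.    0.06] turn deg [ 0.15 -0.15 -0.38] pos [0.5581 0.0173 0.1759] rot [179.8  -0.2  -2.6] q [  23.   11.  -30.   99.    6.   71. -102.] F [ 1.   0.4 -0.5] T [-0.02  0.09  0.24] g 0.0177 t 21.27
shift cm [-0.08  0.    0.06] turn deg [ 0.15 -0.15 -0.38] pos [0.5581 0.0173 0.1759] rot [179.8  -0.2  -2.6] q [  23.   11.  -30.   99.    6.   71. -102.] F [ 0.2 -0.5 -0.8] T [-0.02  0.1   0.2 ] g 0.0174 t 21.87
```

Steady over 0.6 s, at about 0.2 N m of spring torque, which is what's expected at the pulse mark. One last look, then I'll hand in.

```bash
python3 -c "
from h import *
save('wrist','w9');a=cv2.imread('pics/w9.png')[90:300,140:420];cv2.imwrite('pics/w9b.png',cv2.resize(a,(800,600),interpolation=2))
"
```

```text
(no output)
```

View pics/w9b.png

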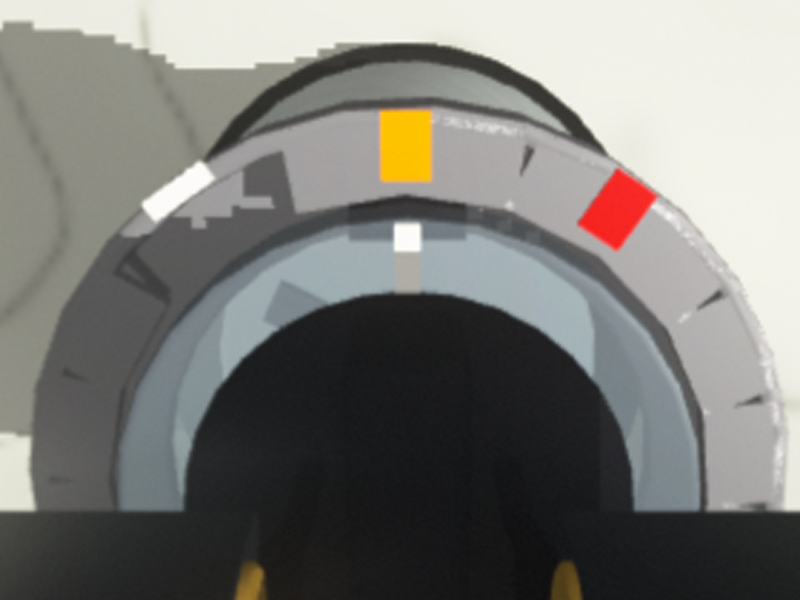

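The pointer (column 407) now lines up with amber (column 406). The red mark is well away at (617,208).

```bash
python3 -c "
from cell import env
print(env.sign_off())"
```

```text
the job is handed in; nothing more can be done
None
```

The job is handed in at about 22 s of the 64 s allowed. The ice puck is in the crusher's bowl, and the 100 mm lid is seated with its lugs under the ledges. I twisted it clockwise to the amber mark, and the arm is still holding it there.

- **Position:** In the last picture, the pointer sat at column 407 and the amber dash at 406. The red mark was still about 34° away, so it did not lock.
- **Hold:** The pose stayed steady over 0.6 s, with about 0.2 N m of spring torque against an expected 0.21. The yaw measured -2.6° against an estimated -2.2°, a 0.4° difference within my measuring error.
- **Camera disagreement:** The wrist camera's calibration reads about 2 mm off sideways. I lined the lid up with the slots by their relative positions in the picture, which cancels that out.
- **Not checked:** My path never went near the tumbler, the mug or the other half of the mould. I did not take a separate last picture of them.

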